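# Fetch the board jig from behind the bottles

### The job

The dispenser, the jar and the flask on the wooden stand are in the way of the metal board jig behind them. First move all three, upright, onto the grey parking mat, then lay the jig right side up in the white outline on the blue repair mat, lying squarely along it, and only then stand each container back upright on the very spot on the stand where it stood at the start. Do not tip any container over, and leave the reel, the small pot and the screwdriver where they are.

Things in the scene. Friction and masses are not known exactly. Their poses are not given: they have to be found in the camera images.
- dispenser: Slim round white plastic bottle with a narrow grey nozzle, 104 mm tall, loose, about 120 g. Body 38 mm in diameter from the foot up to 84 mm, then a shoulder, and the nozzle 20 mm in diameter from 91 mm to the top. Origin: centre of its underside; z up along its axis. At the start it stands in one of the three places of the front row on the stand.
- jar: Wide round grey jar with a flat white lid, 92 mm tall, loose, about 150 g. Body 52 mm in diameter up to 76 mm, lid 54 mm in diameter from 76 to 92 mm. Origin: centre of its underside; z up. At the start in one of the three places of the front row on the stand.
- flask: Rectangular white plastic flask with a round grey cap, 100 mm tall, loose, about 140 g. Body 36 mm (its x) by 46 mm (its y) up to 82 mm; cap 24 mm in diameter above that. Origin: centre of its underside; z up. At the start in one of the three places of the stand's front row, its x within about 6 degrees of the stand's x.
- jig: Low aluminium block with a small green circuit board on top, loose, about 170 g: 36 mm (its x) by 90 mm (its y), solid sides 22 mm high, a dark 6 mm jaw across each end (28 mm overall). Origin: centre of its underside; z up. It lies on the stand behind the row, long side along the row. Pick it across its 36 mm sides, from above. It looks the same turned half round.
- stand: Fixed light wooden board, 160 mm (x) by 240 mm (y), top 6 mm above its origin; a lip 18 mm high along its +x edge. Origin: centre of its underside, on the table; z up. Three places (cork discs) at x = -35, y = -62, 0, 62 mm; which container stands on which varies, up to 3 mm off the disc's centre. The jig lies near x = 22, y = 0, the reel near x = 55, y = 93 mm.
- parking_mat: Fixed plain grey mat, 170 mm (x) by 250 mm (y), the side area for the containers. Origin: centre of its underside, on the table; z up; its top is 3 mm above its origin. The screwdriver lies along its far edge, near x = 65 mm; the rest is free. A container counts as on the mat when its centre is over it.
- repair_mat: Fixed blue mat, 180 mm (x) by 240 mm (y). Round its centre a white outline, about 50 mm (x) by 104 mm (y): the place for the jig, the jig's long side along the mat's y. Origin: centre of its underside, below the outline's centre, on the table; z up; its top is 3 mm above its origin. The small pot stands near x = 60, y = 85 mm on it.
- reel: Small black reel of metal wire standing on its flange, 36 mm in diameter, 22 mm high, loose, at the far left corner of the stand. Not to be moved. Origin: centre of its underside.
- pot: Small clear plastic pot, 44 mm in diameter, 28 mm high, loose, at the far left corner of the repair mat. Not to be moved. Origin: centre of its underside.
- driver: Screwdriver with a black handle, about 150 mm long and 16 mm wide, lying along the far edge of the parking mat. Not to be moved. Origin: about mid-length, on its underside; its x points along it to the tip.
There are look-alikes about, which are no part of the job. What is shaped like the jig but turquoise is not meant.

How it is judged:
On the way, in this order (a step that is already met when the one before it is completed fails the run):
1. all three containers stand upright on the parking mat while the jig is still in its place on the stand (x of dispenser in the frame of parking_mat between -0.085 and 0.085 m and y of dispenser in the frame of parking_mat between -0.125 and 0.125 m and height (world z) of each of dispenser, jar, flask below 0.012 m and angle between each of dispenser, jar, flask's own z axis and vertical below 0.15 rad and x of jar in the frame of parking_mat between -0.085 and 0.085 m and y of jar in the frame of parking_mat between -0.125 and 0.125 m and x of flask in the frame of parking_mat between -0.085 and 0.085 m and y of flask in the frame of parking_mat between -0.125 and 0.125 m and distance of jig from where it was at the start of the episode below 0.03 m), for 0.2 s.
2. the jig lies in the outline on the repair mat while all three containers are still on the parking mat (horizontal distance between jig and repair_mat below 0.014 m and angle between the y axis of jig and the y axis of repair_mat, either way round below 0.2 rad and height (world z) of jig below 0.008 m and angle between jig's own z axis and vertical below 0.1 rad and x of dispenser in the frame of parking_mat between -0.085 and 0.085 m and y of dispenser in the frame of parking_mat between -0.125 and 0.125 m and height (world z) of each of dispenser, jar, flask below 0.012 m and angle between each of dispenser, jar, flask's own z axis and vertical below 0.15 rad and x of jar in the frame of parking_mat between -0.085 and 0.085 m and y of jar in the frame of parking_mat between -0.125 and 0.125 m and x of flask in the frame of parking_mat between -0.085 and 0.085 m and y of flask in the frame of parking_mat between -0.125 and 0.125 m), for 0.2 s.
At the end, for the whole second after the job is handed in: Each container stands upright (within 0.1 rad) on the stand within 15 mm of where it stood at the start, the jig lies flat in the outline on the repair mat, its centre within 14 mm of the outline's centre and its long side within 0.2 rad of the outline's, and all four are at rest (distance of each of dispenser, jar, flask from where it was at the start of the episode below 0.015 m and angle between each of dispenser, jar, flask, jig's own z axis and vertical below 0.1 rad and horizontal distance between jig and repair_mat below 0.014 m and angle between the y axis of jig and the y axis of repair_mat, either way round below 0.2 rad and height (world z) of jig below 0.008 m and linear speed of each of dispenser, jar, flask, jig below 0.02 m/s); the robot touches nothing.
It fails at once if a container is tipped over (leans more than 0.5 rad) (angle between any of dispenser, jar, flask's own z axis and vertical above 0.5 rad).
It fails at once if the reel, the pot or the screwdriver is moved by more than 20 mm (distance of any of reel, pot, driver from where it was at the start of the episode above 0.02 m).
It also fails if it takes over 136 s, if anything falls off the work surface, if the arm or the gripper's body presses on something with over 40 N, if the wrist force passes 120 N, or if a joint passes its speed limit or range.

### The arm

A 6-joint arm with a two-finger parallel gripper is mounted at the origin on the work surface. World frame = base frame: x ahead of the robot, y to its left, z up, the work surface at z = 0. Lengths are in m, angles in rad, forces in N, time in s.
With the tool pointing down it reaches from about 0.375 to 0.975 m from the base axis. Payload 3.8 kg.
Tool frame: the origin (TCP) lies between the finger pads; the fingertips stand 25 mm ahead of it and the grasp point (between the pads) lies 6 mm ahead of it; z points along the fingers, y is the line along which they close (so a half turn about z gives the same grasp; the last joint's range is limited). The gripper opens to 88 mm and grips with 3 to 60 N. Pads are 18 mm wide; open, the fingers measure 123 mm over their backs; the gripper's body (75 mm by 187 mm) begins 45 mm behind the grasp point.
Start: joints at [-1.365, 0.264, 1.604, -0, 1.274, -0.037], TCP at [0.162, -0.655, 0.264] pointing down, gripper open.
Joint ranges: [-2.63, 2.63], [-0.94, 2.18], [0.31, 2.57], [-1.31, 4.45], [0, 2.66], [-2.55, 2.55]. Speed limits (rad/s): [2.57, 2.57, 3.14, 3.14, 3.14, 3.14].

### API

Orientations are given as [roll, pitch, yaw] about the fixed x, y, z axes, in that order (R = Rz(yaw) Ry(pitch) Rx(roll)).
In Python, from station import r, optics gives the robot as it stands. The module is installed in compiled form; this text tells all that it offers.
- The arm moves only by the tool carry_out, never from a script. Its argument "targets" is a list that holds one entry, the list of rows, each a list of 5 numbers: the shift along the tool's x, y, z in m, then the turn about the tool's z in degrees, then the opening, from 0 (shut) to 1 (fully open). A call has 1 to 5 rows; each row shifts and turns the commanded pose from where the row before left it, along the tool's axes as they then stand; what a row does not reach is not made up. A row lasts 1/12 s, in which the tool goes at most 41.7 mm and 7.16 degrees, less where a joint would pass 70% of its speed; a pose out of reach is approached as far as the arm can. A call is refused whole if a number of a shift passes 0.0417 or a number of a turn 7.16, either way. A call with a gripper value outside its range is refused whole. The fingers move at their own pace and stop on an object; the grip force is fixed at half the most. Time passes only in rows, so rows that do not move let the fingers close. It gives the time, the measured TCP pose, the force, the opening and the grip force at its end, in the units of the state.
- r.state(): the state, without advancing time (a new reading comes with each control period).
- optics.get_image(name): name is "side" or "top" or "wrist"; returns a dict with "frame" (400x640x3 uint8, blue, green, red), "range_z" (400x640 float32, m along the optical axis (not along the pixel's ray), 0 where there is no reading), "fx", "fy", "cx", "cy" (pixels), "dist" ([k1, k2, p1, p2, k3] as OpenCV has them; the pictures are not rectified), "world_from_camera" (4x4, takes a point from camera to world coordinates); the wrist camera has in their place "hand_eye" (4x4, takes a point from camera to tool coordinates, whose origin is the TCP and whose axes are the flange's). Camera axes: x right, y down, z forward; pixel columns grow to the right and rows downward; lengths in m; the calibration is good to about 2 mm. A picture is of the moment at which its call begins: read the wrist's pose just before it.
- r.finish_job(): hands the job in; it is judged then, once.
Trained networks look in a picture, given as the dict that the camera call returned (one of the last four; its "shot" number tells which), for a name from the list of things; names that differ only in an ending like _2 or _b are one class to them, and where a whole thing is asked for, a point or a joint stands for the part that bears it (a point fixed in the world has none). Each returns a list of dicts, best first, with "conf" (0 to 1); they miss things now and then, are a little off and sometimes report something else, mostly with a low value. They report only what shows in the picture. A call takes as long as a camera call. They do not tell look-alikes from the thing itself.
- optics.masks_of(picture, thing): "mask" (400x640 bool, what is visible of it) and "box" ([left, top, right, bottom] in pixels, round what is visible of it).
The state is a dict: "time_s": time; "qpos": joint angles; "qd": joint speeds; "joint_torque": joint torques, N m; "position": TCP position; "eef_rot": TCP orientation; "force": force on the tool from outside, world axes, zero at the start; "torque": the same for the moment, N m; "grip_width": finger opening in m; "grasp_force": force on a finger pad.
Only numpy, scipy, OpenCV 4.12 (cv2) and the standard library are available. Lean on these libraries where they do the work, as an engineer would, in place of code of your own. Each camera call takes 0.05 s, during which the arm holds its last target. There are 200 camera calls.

## Working session

There is one attempt and no reset: what is moved stays moved. The work goes in short steps, Python scripts to look and compute and a tool call to move; the robot and the scene stay as the last step left them, time stands still between calls to the robot, and variables do not carry over. Pictures are saved under pics/ and viewed, at most 14 in all, crops included, and the job is handed in when it is done.

Besides the shell and the picture viewer there is one more tool, called after "Emit:" by a JSON object that holds its "fn" and its "kwargs", one argument or row to a line. carry_out: Moves the arm, as the interface text tells. Its arguments: {"type":"object","properties":{"targets":{"type":"array","items":{"type":"array","items":{"type":"array","items":{"type":"number"}}}}},"required":["targets"]}

```bash
mkdir -p pics
cat > h.py <<'E'
import numpy as np, cv2
from station import r, optics
from scipy.spatial.transform import Rotation as R
def cloud(p, T=None):
    T = np.array(p["world_from_camera"]) if T is None else T
    K=np.array([[p["fx"],0,p["cx"]],[0,p["fy"],p["cy"]],[0,0,1]]); d=np.array(p["dist"])
    v,u=np.mgrid[0:400,0:640]
    n=cv2.undistortPoints(np.stack([u,v],-1).reshape(-1,1,2).astype(float),K,d).reshape(400,640,2)
    z=p["range_z"]; P=np.dstack([n*z[...,None],z])
    return P@T[:3,:3].T+T[:3,3]
def px(p,pt):
    T=np.linalg.inv(np.array(p["world_from_camera"])); K=np.array([[p["fx"],0,p["cx"]],[0,p["fy"],p["cy"]],[0,0,1]])
    return cv2.projectPoints(np.array(pt,float).reshape(-1,3),cv2.Rodrigues(T[:3,:3])[0],T[:3,3],K,np.array(p["dist"]))[0].reshape(-1,2)
E
python3 - <<'E'
from h import *
s=r.state(); print({k:np.round(v,3).tolist() for k,v in s.items()})
for c in("top","side"):
    p=optics.get_image(c); cv2.imwrite(f"pics/{c}0.png",p["frame"]); C=cloud(p)
    for n in "dispenser jar flask jig stand parking_mat repair_mat reel pot driver".split():
        for d in optics.masks_of(p,n)[:3]:
            m=d["mask"]&(p["range_z"]>0); Q=C[m]
            if len(Q)<5: continue
            zt=np.percentile(Q[:,2],97); t=Q[Q[:,2]>zt-.006]
            print(c,n,round(d["conf"],2),np.round(d["box"]).astype(int).tolist(),"med",np.median(Q,0).round(3),"ztop",zt.round(3),"topc",((t.min(0)+t.max(0))/2).round(3),len(t),"rect",[np.round(x,3) for x in cv2.minAreaRect(Q[:,:2].astype(np.float32))])
E
```

```text
{'time_s': 0.0, 'qpos': [-1.365, 0.265, 1.605, 0.0, 1.274, -0.037], 'qd': [0.0, -0.0, -0.0, -0.0, 0.001, -0.0], 'joint_torque': [0.0, -50.211, -35.688, 0.073, 0.029, -0.0], 'position': [0.162, -0.655, 0.262], 'eef_rot': [-3.139, -0.0, 0.243], 'force': [0.42, 0.834, 0.078], 'torque': [-0.006, -0.015, -0.123], 'grasp_force': 0.0, 'grip_width': 0.088}
top dispenser 0.72 [258, 195, 275, 216] med [0.476 0.208 0.091] ztop 0.113 topc [0.484 0.211 0.111] 36 rect [array([0.481, 0.212]), array([0.037, 0.035]), np.float64(58.511)]
top jar 0.95 [210, 206, 236, 225] med [0.447 0.325 0.096] ztop 0.102 topc [0.451 0.331 0.1  ] 237 rect [array([0.451, 0.33 ]), array([0.051, 0.052]), np.float64(47.92)]
top flask 0.6 [234, 199, 253, 221] med [0.458 0.269 0.087] ztop 0.108 topc [0.464 0.273 0.108] 60 rect [array([0.464, 0.274]), array([0.037, 0.05 ]), np.float64(13.033)]
top jig 0.81 [225, 181, 259, 203] med [0.518 0.284 0.029] ztop 0.036 topc [0.52  0.285 0.036] 171 rect [array([0.523, 0.286]), array([0.043, 0.09 ]), np.float64(11.13)]
top jig 0.75 [150, 236, 181, 267] med [0.358 0.495 0.023] ztop 0.0
[... 2930 characters left out ...]
 0.63 [323, 143, 400, 185] med [ 0.514 -0.269  0.004] ztop 0.007 topc [ 0.524 -0.274  0.016] 1850 rect [array([ 0.527, -0.277]), array([0.187, 0.254]), np.float64(7.972)]
side reel 0.6 [219, 270, 240, 288] med [0.523 0.386 0.028] ztop 0.031 topc [0.528 0.381 0.029] 163 rect [array([0.528, 0.382]), array([0.032, 0.036]), np.float64(37.998)]
side pot 0.64 [326, 156, 340, 168] med [ 0.577 -0.172  0.023] ztop 0.032 topc [ 0.576 -0.178  0.029] 33 rect [array([ 0.577, -0.179]), array([0.03 , 0.048]), np.float64(26.857)]
side driver 0.44 [275, 174, 314, 198] med [ 0.609 -0.029  0.015] ztop 0.022 topc [ 0.608 -0.019  0.019] 99 rect [array([ 0.623, -0.014]), array([0.148, 0.043]), np.float64(81.611)]
```

View pictures.

Run:
```python
import cv2
a=cv2.imread("pics/top0.png")[130:290,130:500]
cv2.imwrite("pics/topc.png",cv2.resize(a,None,fx=2.1,fy=2.1,interpolation=3))
```

```text
(no output)
```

View pics/topc.png

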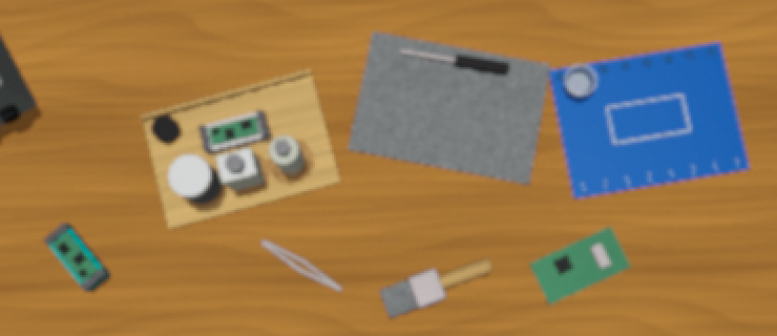

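View pics/side0.png

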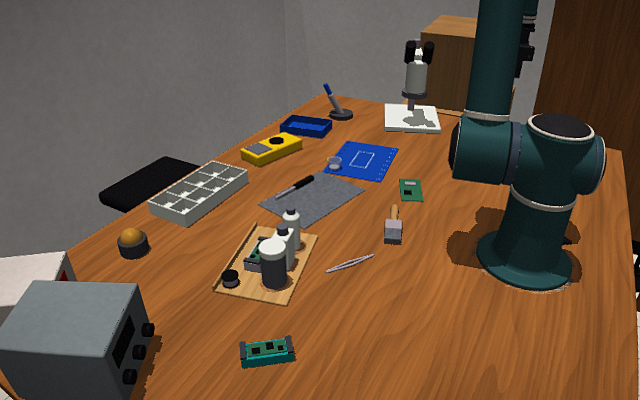

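The two pictures agree. In the top crop the jar is at (190,178), the flask at (238,165) and the dispenser at (286,155). The aluminium jig is at (234,132), and the turquoise look-alike at (76,257) is off the stand. The empty outline is at (648,118), and the reel, pot and driver sit where described. I'll move over the stand for a closer look.

Emit:
{"fn": "carry_out", "kwargs": {
  "targets": [
    [[0,0,0,-6.92,1],[0,0,0,-6.92,1],[0,0,0,-6.92,1],[0,0,0,-6.92,1],[0,0,0,-6.92,1]]
  ]
}}

```text
time_s: 1.52
position: [0.1623, -0.6552, 0.2637]
eef_rot: [3.142, 0.0, 0.853]
force: [-0.7, -0.1, -0.3]
grip_width: 0.0882
grasp_force: 0.0
```

Emit:
{"fn": "carry_out", "kwargs": {
  "targets": [
    [[0,0,0,-6.92,1],[0,0,0,-6.92,1],[0,0,0,-6.92,1],[0,0,0,-6.92,1],[0,0,0,-6.92,1]]
  ]
}}

```text
time_s: 1.93
position: [0.1623, -0.6552, 0.2637]
eef_rot: [-3.142, 0.0, 1.457]
force: [-0.4, 1.4, -1.2]
grip_width: 0.0881
grasp_force: 0.0
```

Emit:
{"fn": "carry_out", "kwargs": {
  "targets": [
    [[0,0,0,-6.92,1],[0,0,0,-6.92,1],[0,0,0,-6.92,1],[0.0229,0.0304,-0.008,0,1],[0.0229,0.0304,-0.008,0,1]]
  ]
}}

```text
time_s: 2.35
position: [0.2095, -0.5961, 0.2786]
eef_rot: [-3.141, -0.002, 1.81]
force: [-0.1, -0.4, 0.0]
grip_width: 0.0882
grasp_force: 0.0
```

Emit:
{"fn": "carry_out", "kwargs": {
  "targets": [
    [[0.0229,0.0304,-0.008,0,1],[0.0229,0.0304,-0.008,0,1],[0.0229,0.0304,-0.008,0,1],[0.0229,0.0304,-0.008,0,1],[0.0229,0.0304,-0.008,0,1]]
  ]
}}

```text
time_s: 2.77
position: [0.3312, -0.447, 0.3203]
eef_rot: [3.141, 0.0, 1.813]
force: [0.5, -0.5, -1.2]
grip_width: 0.0883
grasp_force: 0.0
```

Emit:
{"fn": "carry_out", "kwargs": {
  "targets": [
    [[0.0229,0.0304,-0.008,0,1],[0.0229,0.0304,-0.008,0,1],[0.0229,0.0304,-0.008,0,1],[0.0229,0.0304,-0.008,0,1],[0.0229,0.0304,-0.008,0,1]]
  ]
}}

```text
time_s: 3.18
position: [0.4514, -0.2993, 0.3605]
eef_rot: [3.141, 0.001, 1.813]
force: [0.5, -0.1, 0.9]
grip_width: 0.088
grasp_force: 0.0
```

Emit:
{"fn": "carry_out", "kwargs": {
  "targets": [
    [[0.0366,0.0128,0,0,1],[0.0366,0.0128,0,0,1],[0.0366,0.0128,0,0,1],[0.0366,0.0128,0,0,1],[0.0366,0.0128,0,0,1]]
  ]
}}

```text
time_s: 3.6
position: [0.4686, -0.1061, 0.36]
eef_rot: [3.141, 0.0, 1.813]
force: [0.7, -0.2, 1.3]
grip_width: 0.0882
grasp_force: 0.0
```

Emit:
{"fn": "carry_out", "kwargs": {
  "targets": [
    [[0.0366,0.0128,0,0,1],[0.0366,0.0128,0,0,1],[0.0366,0.0128,0,0,1],[0.0366,0.0128,0,0,1],[0.0366,0.0128,0,0,1]]
  ]
}}

```text
time_s: 4.02
position: [0.4868, 0.087, 0.3601]
eef_rot: [3.141, 0.0, 1.813]
force: [1.2, -0.4, -0.1]
grip_width: 0.0882
grasp_force: 0.0
```

Emit:
{"fn": "carry_out", "kwargs": {
  "targets": [
    [[0.0366,0.0128,0,0,1],[0.0366,0.0128,0,0,1],[0.0366,0.0128,0,0,1],[0.0366,0.0128,0,0,1],[0,0,0,0,1]]
  ]
}}

```text
time_s: 4.43
position: [0.5014, 0.2454, 0.3594]
eef_rot: [3.141, -0.003, 1.818]
force: [-0.9, -0.2, -0.0]
grip_width: 0.0884
grasp_force: 0.0
```

```bash
cat >> h.py <<'E'
def wrist():
    s=r.state(); p=optics.get_image("wrist"); T=np.eye(4)
    T[:3,:3]=R.from_euler("xyz",s["eef_rot"]).as_matrix(); T[:3,3]=s["position"]
    p["world_from_camera"]=T@np.array(p["hand_eye"]); return s,p,cloud(p)
def delta(tgt,yaw=None,s=None):
    "tool-frame shift to world tgt and tool turn (deg) to yaw (deg)"
    s=s or r.state(); M=R.from_euler("xyz",s["eef_rot"]).as_matrix()
    return (M.T@(np.array(tgt)-s["position"])).round(4), None if yaw is None else round(-(yaw-np.degrees(s["eef_rot"][2])),2)
E
python3 - <<'E'
from h import *
s,p,C=wrist(); cv2.imwrite("pics/w0.png",p["frame"])
print(s["time_s"],np.round(s["position"],4),np.degrees(s["eef_rot"]).round(2))
for n in "dispenser jar flask jig stand reel".split():
    for d in optics.masks_of(p,n)[:2]:
        Q=C[d["mask"]&(p["range_z"]>0)]
        if len(Q)<5: continue
        zt=np.percentile(Q[:,2],97); t=Q[Q[:,2]>zt-.006]; u=Q[Q[:,2]>zt-(.024 if n=="flask" else .012)]
        f=lambda X:[np.round(x,4) for x in cv2.minAreaRect(X[:,:2].astype(np.float32))]
        print(n,round(d["conf"],2),np.round(d["box"]).astype(int).tolist(),zt.round(3),"top",f(t),len(t),"upper",f(u))
E
```

```text
4.4333 [0.5014 0.2454 0.3594] [179.97  -0.19 104.17]
dispenser 0.87 [290, 164, 322, 200] 0.112 top [array([0.482 , 0.2122]), array([0.0184, 0.0187]), np.float64(13.4007)] 182 upper [array([0.482 , 0.2122]), array([0.0184, 0.0187]), np.float64(13.4007)]
jar 0.89 [280, 71, 326, 117] 0.101 top [array([0.4519, 0.3313]), array([0.0526, 0.0523]), np.float64(59.4115)] 1523 upper [array([0.4519, 0.3313]), array([0.0526, 0.0523]), np.float64(59.4115)]
flask 0.57 [285, 126, 320, 158] 0.108 top [array([0.4645, 0.2733]), array([0.0235, 0.022 ]), np.float64(58.4583)] 277 upper [array([0.4645, 0.2736]), array([0.035 , 0.0447]), np.float64(13.7487)]
flask 0.57 [280, 55, 386, 215] 0.019 top [array([0.5089, 0.2831]), array([0.1418, 0.2365]), np.float64(14.1434)] 814 upper [array([0.5013, 0.2805]), array([0.166 , 0.2423]), np.float64(12.7917)]
jig 0.55 [332, 110, 356, 172] 0.036 top [array([0.5207, 0.2857]), array([0.0356, 0.0898]), np.float64(12.6313)] 1089 upper [array([0.5207, 0.2857]), array([0.0361, 0.0897]), np.float64(12.7869)]
stand 0.82 [277, 57, 387, 212] 0.019 top [array([0.5125, 0.2844]), array([0.1338, 0.2337]), np.float64(13.9287)] 703 upper [array([0.5   , 0.2809]), array([0.1598, 0.2375]), np.float64(14.0431)]
reel 0.74 [353, 62, 378, 91] 0.031 top [array([0.5281, 0.3805]), array([0.0335, 0.035 ]), np.float64(15.2412)] 511 upper [array([0.5281, 0.3805]), array([0.0335, 0.035 ]), np.float64(15.2412)]
```

View pics/w0.png

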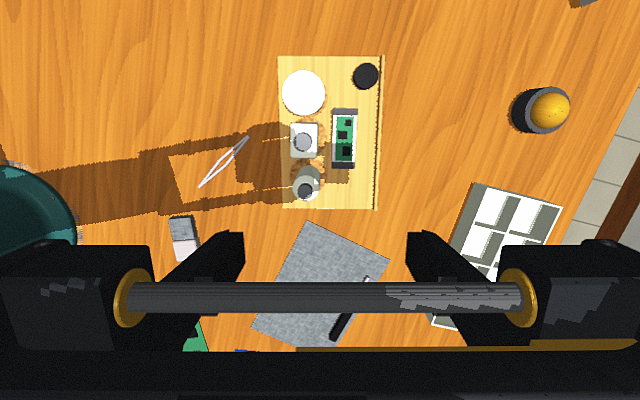

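The wrist view confirms the layout: jar (303,92), flask (303,140), dispenser (305,185), jig (344,138). Positions agree with the other cameras to about 1 mm. All grasps can use the present yaw, so I'll start with the dispenser.

Emit:
{"fn": "carry_out", "kwargs": {
  "targets": [
    [[-0.0092,-0.009,0.036,0,1],[-0.0091,-0.009,0.036,0,1],[-0.0091,-0.009,0.036,0,1],[0,0,0.036,0,1],[0,0,0.036,0,1]]
  ]
}}

```text
time_s: 5.2
position: [0.4819, 0.2046, 0.1789]
eef_rot: [3.14, -0.0, 1.81]
force: [0.7, 1.0, -0.1]
grip_width: 0.0878
grasp_force: 0.0
```

Emit:
{"fn": "carry_out", "kwargs": {
  "targets": [
    [[0,0,0.035,0,1],[0,0,0.034,0,1],[0,0,0.0334,0,1],[0,0,0,0,1],[0,0,0,0,1]]
  ]
}}

```text
time_s: 5.62
position: [0.4805, 0.2048, 0.0759]
eef_rot: [-3.137, 0.001, 1.811]
force: [0.5, 0.4, 0.8]
grip_width: 0.0881
grasp_force: 0.0
```

Emit:
{"fn": "carry_out", "kwargs": {
  "targets": [
    [[0,0,0,0,0],[0,0,0,0,0],[0,0,0,0,0],[0,0,0,0,0],[0,0,0,0,0]]
  ]
}}

```text
time_s: 6.03
position: [0.4831, 0.2068, 0.0789]
eef_rot: [3.139, -0.0, 1.813]
force: [0.9, 1.4, -0.4]
grip_width: 0.0566
grasp_force: 0.0
```

Emit:
{"fn": "carry_out", "kwargs": {
  "targets": [
    [[0,0,0,0,0],[0,0,0,0,0],[0,0,0,0,0],[0,0,0,0,0],[0,0,0,0,0]]
  ]
}}

```text
time_s: 6.45
position: [0.4822, 0.2065, 0.0775]
eef_rot: [3.141, -0.0, 1.813]
force: [-0.8, -0.3, 1.6]
grip_width: 0.0373
grasp_force: 29.8
```

Emit:
{"fn": "carry_out", "kwargs": {
  "targets": [
    [[0,0,-0.01,0,0],[0,0,-0.025,0,0],[0,0,-0.025,0,0],[-0.0179,-0.0006,0,0,0],[-0.0358,-0.0013,0,0,0]]
  ]
}}

```text
time_s: 6.87
position: [0.4944, 0.1561, 0.1401]
eef_rot: [3.137, -0.001, 1.817]
force: [0.3, 0.4, -1.6]
grip_width: 0.0373
grasp_force: 29.9
```

Emit:
{"fn": "carry_out", "kwargs": {
  "targets": [
    [[-0.0358,-0.0013,0,0,0],[-0.0358,-0.0013,0,0,0],[-0.0358,-0.0013,0,0,0],[-0.0358,-0.0013,0,0,0],[-0.0358,-0.0013,0,0,0]]
  ]
}}

```text
time_s: 7.28
position: [0.5294, -0.0231, 0.1377]
eef_rot: [-3.141, -0.0, 1.813]
force: [0.3, 0.2, -1.3]
grip_width: 0.0369
grasp_force: 29.9
```

Emit:
{"fn": "carry_out", "kwargs": {
  "targets": [
    [[-0.0358,-0.0013,0,0,0],[-0.0179,-0.0006,0,0,0],[0,0,0,0,0],[0,0,0.02,0,0],[0,0,0.02,0,0]]
  ]
}}

```text
time_s: 7.7
position: [0.5419, -0.0743, 0.0986]
eef_rot: [3.138, 0.001, 1.812]
force: [-0.7, 0.3, -2.8]
grip_width: 0.0372
grasp_force: 29.9
```

Emit:
{"fn": "carry_out", "kwargs": {
  "targets": [
    [[0,0,0.015,0,0],[0,0,0.005,0,0],[0,0,0.003,0,0],[0,0,0,0,0],[0,0,0,0,0]]
  ]
}}

```text
time_s: 8.12
position: [0.5411, -0.0736, 0.0751]
eef_rot: [3.141, 0.0, 1.814]
force: [-0.1, -0.0, -1.2]
grip_width: 0.0373
grasp_force: 29.9
```

Run:
```python
from h import *
s,p,C=wrist(); cv2.imwrite("pics/w1.png",p["frame"])
print(s["time_s"],np.round(s["position"],4),np.degrees(s["eef_rot"]).round(2),s["force"],s["grip_width"],s["grasp_force"])
```

```text
8.1167 [ 0.5411 -0.0736  0.0751] [1.7995e+02 1.0000e-02 1.0391e+02] [-0.10476216 -0.03656806 -1.23854822] 0.0372509483823982 29.894318282604218
```

View pics/w1.png

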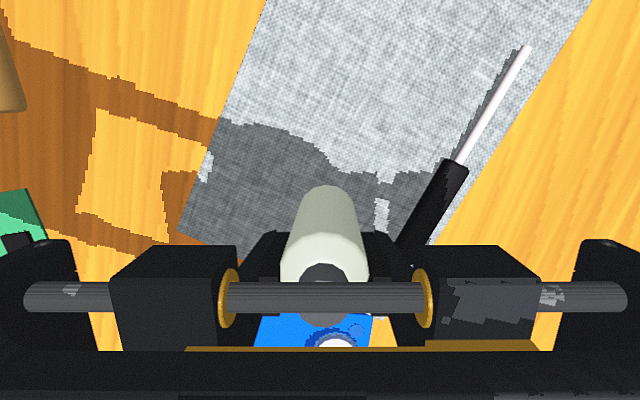

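The dispenser is upright in the grip, at (322,230), just over the mat and clear of the driver. I'll release it and go on to the flask.

Emit:
{"fn": "carry_out", "kwargs": {
  "targets": [
    [[0,0,0.001,0,0],[0,0,0,0,0.3],[0,0,0,0,0.8],[0,0,0,0,0.8],[0,0,0,0,0.8]]
  ]
}}

```text
time_s: 8.58
position: [0.5407, -0.0742, 0.0733]
eef_rot: [3.141, 0.0, 1.813]
force: [1.0, -0.8, -0.3]
grip_width: 0.0553
grasp_force: 0.0
```

Emit:
{"fn": "carry_out", "kwargs": {
  "targets": [
    [[0,0,0,0,0.8],[0,0,-0.01,0,0.8],[0,0,-0.03,0,1],[0,0,-0.03,0,1],[0,0,-0.03,0,1]]
  ]
}}

```text
time_s: 9.0
position: [0.5401, -0.0741, 0.1745]
eef_rot: [-3.14, -0.001, 1.813]
force: [0.6, -0.2, -0.4]
grip_width: 0.0869
grasp_force: 0.0
```

Emit:
{"fn": "carry_out", "kwargs": {
  "targets": [
    [[0.0177,0.0005,0,0,1],[0.0355,0.0011,0,0,1],[0.0355,0.0011,0,0,1],[0.0355,0.0011,0,0,1],[0.0355,0.0011,0,0,1]]
  ]
}}

```text
time_s: 9.42
position: [0.5068, 0.0833, 0.1743]
eef_rot: [3.14, 0.0, 1.812]
force: [0.1, -0.1, -0.1]
grip_width: 0.0882
grasp_force: 0.0
```

Emit:
{"fn": "carry_out", "kwargs": {
  "targets": [
    [[0.0355,0.0011,0,0,1],[0.0355,0.0011,0,0,1],[0.0355,0.0011,0,0,1],[0.0355,0.0011,0,0,1],[0.0355,0.0011,0,0,1]]
  ]
}}

```text
time_s: 9.83
position: [0.4694, 0.2574, 0.1742]
eef_rot: [3.141, -0.0, 1.813]
force: [0.4, -0.0, 0.3]
grip_width: 0.0883
grasp_force: 0.0
```

Emit:
{"fn": "carry_out", "kwargs": {
  "targets": [
    [[0.0177,0.0005,0,0,1],[0,0,0,0,1],[0,0,0,0,1],[0,0,0,0,1],[0,0,0,0,1]]
  ]
}}

```text
time_s: 10.25
position: [0.4665, 0.2719, 0.1734]
eef_rot: [-3.141, 0.0, 1.812]
force: [-0.2, 0.5, 0.6]
grip_width: 0.0878
grasp_force: 0.0
```

Run:
```python
from h import *
s=r.state(); print(np.round(s["position"],4),s["grip_width"],delta([.4645,.2735,.077],103.9))
p=optics.get_image("top");C=cloud(p)
for n in("dispenser","flask","jar"):
  for d in optics.masks_of(p,n)[:2]:
    Q=C[d["mask"]&(p["range_z"]>0)];print(n,d["conf"],np.median(Q,0).round(3),Q[:,2].max().round(3))
```

```text
[0.4665 0.2719 0.1734] 0.08777510462957078 (array([ 0.0021, -0.0015,  0.0964]), np.float64(-0.1))
jar 0.72 [0.441 0.336 0.097] 0.233
```

Emit:
{"fn": "carry_out", "kwargs": {
  "targets": [
    [[0.002,-0.0015,0.03,0,1],[0,0,0.03,0,1],[0,0,0.025,0,1],[0,0,0.0114,0,1],[0,0,0,0,1]]
  ]
}}

```text
time_s: 10.87
position: [0.462, 0.2729, 0.0737]
eef_rot: [-3.135, 0.002, 1.812]
force: [-0.7, 0.4, 0.2]
grip_width: 0.0881
grasp_force: 0.0
```

Emit:
{"fn": "carry_out", "kwargs": {
  "targets": [
    [[0,0,0,0,0],[0,0,0,0,0],[0,0,0,0,0],[0,0,0,0,0],[0,0,0,0,0]]
  ]
}}

```text
time_s: 11.28
position: [0.4652, 0.2751, 0.0783]
eef_rot: [3.139, -0.001, 1.813]
force: [0.2, -0.1, 0.6]
grip_width: 0.0574
grasp_force: 0.0
```

Emit:
{"fn": "carry_out", "kwargs": {
  "targets": [
    [[0,0,0,0,0],[0,0,0,0,0],[0,0,0,0,0],[0,0,0,0,0],[0,0,0,0,0]]
  ]
}}

```text
time_s: 11.7
position: [0.4643, 0.2747, 0.0771]
eef_rot: [3.141, -0.0, 1.813]
force: [0.0, 0.2, 2.3]
grip_width: 0.0362
grasp_force: 29.9
```

Emit:
{"fn": "carry_out", "kwargs": {
  "targets": [
    [[0,0,-0.01,0,0],[0,0,-0.025,0,0],[0,0,-0.025,0,0],[-0.0179,-0.0006,0,0,0],[-0.0358,-0.0013,0,0,0]]
  ]
}}

```text
time_s: 12.12
position: [0.4769, 0.2246, 0.14]
eef_rot: [3.136, -0.002, 1.817]
force: [1.3, -0.6, -1.6]
grip_width: 0.036
grasp_force: 29.9
```

Emit:
{"fn": "carry_out", "kwargs": {
  "targets": [
    [[-0.0358,-0.0013,0,0,0],[-0.0358,-0.0013,0,0,0],[-0.0358,-0.0013,0,0,0],[-0.0358,-0.0013,0,0,0],[-0.0358,-0.0013,0,0,0]]
  ]
}}

```text
time_s: 12.53
position: [0.5118, 0.0451, 0.1374]
eef_rot: [3.141, 0.0, 1.813]
force: [0.2, 0.8, -0.7]
grip_width: 0.0358
grasp_force: 29.9
```

Run:
```python
from h import *
s,p,C=wrist(); cv2.imwrite("pics/w2.png",p["frame"])
print(s["time_s"],np.round(s["position"],4),s["force"],s["grip_width"],s["grasp_force"])
p=optics.get_image("side");C=cloud(p)
for n in("dispenser","flask","jar"):
  for d in optics.masks_of(p,n)[:2]:
    Q=C[d["mask"]&(p["range_z"]>0)];print(n,d["conf"],np.median(Q,0).round(3),Q[:,2].max().round(3))
```

```text
12.5333 [0.5118 0.0451 0.1374] [ 0.21346984  0.7534831  -0.66053288] 0.03575066682544342 29.939254950731993
dispenser 0.77 [ 0.526 -0.059  0.042] 0.121
flask 0.64 [0.507 0.058 0.121] 0.169
flask 0.59 [0.486 0.307 0.008] 0.044
jar 0.86 [0.44  0.348 0.072] 0.103
jar 0.47 [0.519 0.321 0.031] 0.1
```

View pics/w2.png

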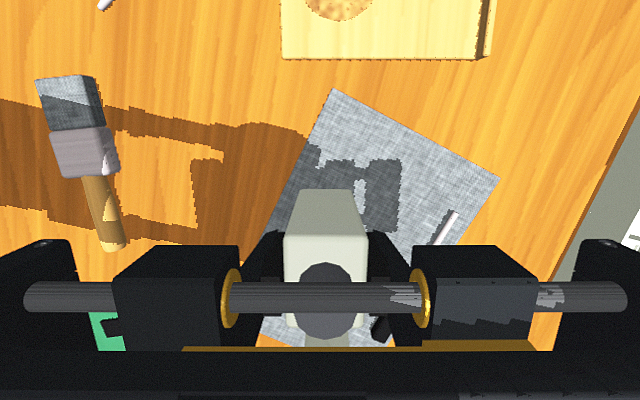

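The flask is held upright at (325,240) and the dispenser is standing on the mat. I'll place the flask and go to the jar.

Emit:
{"fn": "carry_out", "kwargs": {
  "targets": [
    [[-0.0358,-0.0013,0,0,0],[-0.0179,-0.0006,0,0,0],[0,0,0,0,0],[0,0,0.02,0,0],[0,0,0.02,0,0]]
  ]
}}

```text
time_s: 13.2
position: [0.5244, -0.0043, 0.0981]
eef_rot: [3.138, 0.0, 1.814]
force: [0.2, 0.3, -1.8]
grip_width: 0.0355
grasp_force: 29.9
```

Emit:
{"fn": "carry_out", "kwargs": {
  "targets": [
    [[0,0,0.015,0,0],[0,0,0.005,0,0],[0,0,0.003,0,0],[0,0,0.001,0,0],[0,0,0,0,0]]
  ]
}}

```text
time_s: 13.62
position: [0.5227, -0.0042, 0.0741]
eef_rot: [-3.141, -0.001, 1.814]
force: [-1.8, 0.3, 1.2]
grip_width: 0.0354
grasp_force: 30.0
```

Emit:
{"fn": "carry_out", "kwargs": {
  "targets": [
    [[0,0,0,0,0],[0,0,0,0,0.3],[0,0,0,0,0.8],[0,0,0,0,0.8],[0,0,0,0,0.8]]
  ]
}}

```text
time_s: 14.03
position: [0.5232, -0.0056, 0.073]
eef_rot: [3.141, 0.0, 1.813]
force: [-0.5, -0.5, -0.8]
grip_width: 0.0536
grasp_force: 0.0
```

Emit:
{"fn": "carry_out", "kwargs": {
  "targets": [
    [[0,0,0,0,0.8],[0,0,-0.01,0,0.8],[0,0,-0.03,0,1],[0,0,-0.03,0,1],[0,0,-0.03,0,1]]
  ]
}}

```text
time_s: 14.45
position: [0.5224, -0.006, 0.1741]
eef_rot: [-3.14, -0.0, 1.813]
force: [0.6, -0.1, 0.6]
grip_width: 0.0866
grasp_force: 0.0
```

Emit:
{"fn": "carry_out", "kwargs": {
  "targets": [
    [[0.0172,0.0006,0,0,1],[0.0344,0.0012,0,0,1],[0.0344,0.0012,0,0,1],[0.0344,0.0012,0,0,1],[0.0344,0.0012,0,0,1]]
  ]
}}

```text
time_s: 14.87
position: [0.4908, 0.1468, 0.1739]
eef_rot: [3.14, -0.0, 1.812]
force: [0.3, 0.7, -0.6]
grip_width: 0.0881
grasp_force: 0.0
```

Emit:
{"fn": "carry_out", "kwargs": {
  "targets": [
    [[0.0344,0.0012,0,0,1],[0.0344,0.0012,0,0,1],[0.0344,0.0012,0,0,1],[0.0344,0.0012,0,0,1],[0.0344,0.0012,0,0,1]]
  ]
}}

```text
time_s: 15.28
position: [0.4552, 0.3157, 0.1737]
eef_rot: [3.141, -0.0, 1.813]
force: [0.2, 0.1, 0.0]
grip_width: 0.088
grasp_force: 0.0
```

Emit:
{"fn": "carry_out", "kwargs": {
  "targets": [
    [[0.0172,0.0005,0,0,1],[0,0,0,0,1],[0,0,0,0,1],[0,0,0,0,1],[0,0,0,0,1]]
  ]
}}

```text
time_s: 15.7
position: [0.4523, 0.3297, 0.173]
eef_rot: [-3.141, 0.0, 1.812]
force: [0.5, -0.3, -0.8]
grip_width: 0.0884
grasp_force: 0.0
```

Run:
```python
from h import *
s=r.state(); print(np.round(s["position"],4),s["grip_width"],delta([.452,.331,.072],103.9))
```

```text
[0.4523 0.3297 0.173 ] 0.08840710808591892 (array([0.0013, 0.    , 0.101 ]), np.float64(-0.09))
```

Emit:
{"fn": "carry_out", "kwargs": {
  "targets": [
    [[0.0013,0,0.03,0,1],[0,0,0.03,0,1],[0,0,0.026,0,1],[0,0,0.015,0,1],[0,0,0,0,1]]
  ]
}}

```text
time_s: 16.12
position: [0.4493, 0.3289, 0.0679]
eef_rot: [-3.134, 0.003, 1.811]
force: [-0.3, 0.1, -0.8]
grip_width: 0.0879
grasp_force: 0.0
```

Emit:
{"fn": "carry_out", "kwargs": {
  "targets": [
    [[0,0,0,0,0],[0,0,0,0,0],[0,0,0,0,0],[0,0,0,0,0],[0,0,0,0,0]]
  ]
}}

```text
time_s: 16.53
position: [0.4526, 0.3327, 0.0734]
eef_rot: [3.139, -0.001, 1.813]
force: [1.2, 1.0, -0.2]
grip_width: 0.0567
grasp_force: 0.0
```

Emit:
{"fn": "carry_out", "kwargs": {
  "targets": [
    [[0,0,0,0,0],[0,0,0,0,0],[0,0,0,0,0],[0,0,0,0,0],[0,0,0,0,0]]
  ]
}}

```text
time_s: 16.95
position: [0.4523, 0.3327, 0.0731]
eef_rot: [3.14, -0.0, 1.813]
force: [-1.4, -0.8, 5.8]
grip_width: 0.0526
grasp_force: 30.0
```

Emit:
{"fn": "carry_out", "kwargs": {
  "targets": [
    [[0,0,-0.01,0,0],[0,0,-0.025,0,0],[0,0,-0.025,0,0],[-0.0179,-0.0006,0,0,0],[-0.0358,-0.0013,0,0,0]]
  ]
}}

```text
time_s: 17.37
position: [0.4642, 0.2825, 0.1348]
eef_rot: [3.136, -0.003, 1.817]
force: [0.0, -0.4, -2.3]
grip_width: 0.0524
grasp_force: 30.0
```

Emit:
{"fn": "carry_out", "kwargs": {
  "targets": [
    [[-0.0358,-0.0013,0,0,0],[-0.0358,-0.0013,0,0,0],[-0.0358,-0.0013,0,0,0],[-0.0358,-0.0013,0,0,0],[-0.0358,-0.0013,0,0,0]]
  ]
}}

```text
time_s: 17.78
position: [0.499, 0.1027, 0.1321]
eef_rot: [-3.141, 0.0, 1.813]
force: [1.0, 0.2, -1.1]
grip_width: 0.0522
grasp_force: 30.0
```

Emit:
{"fn": "carry_out", "kwargs": {
  "targets": [
    [[-0.0358,-0.0013,0,0,0],[-0.0179,-0.0006,0,0,0],[0,0,0,0,0],[0,0,0.02,0,0],[0,0,0.02,0,0]]
  ]
}}

```text
time_s: 18.2
position: [0.5118, 0.0518, 0.0931]
eef_rot: [3.138, 0.0, 1.812]
force: [-0.5, -0.5, -2.4]
grip_width: 0.0524
grasp_force: 30.0
```

Emit:
{"fn": "carry_out", "kwargs": {
  "targets": [
    [[0,0,0.015,0,0],[0,0,0.005,0,0],[0,0,0.003,0,0],[0,0,0.001,0,0],[0,0,0,0,0]]
  ]
}}

```text
time_s: 18.62
position: [0.5091, 0.0519, 0.0701]
eef_rot: [-3.138, -0.0, 1.814]
force: [-8.4, -2.4, 14.2]
grip_width: 0.0522
grasp_force: 30.0
```

Run:
```python
from h import *
s,p,C=wrist(); cv2.imwrite("pics/w3.png",p["frame"])
print(s["time_s"],np.round(s["position"],4),s["force"],s["grip_width"],s["grasp_force"])
```

```text
18.6167 [0.5091 0.0519 0.0701] [-8.39351335 -2.40145903 14.21918527] 0.052180363832921475 30.041027516126633
```

View pics/w3.png

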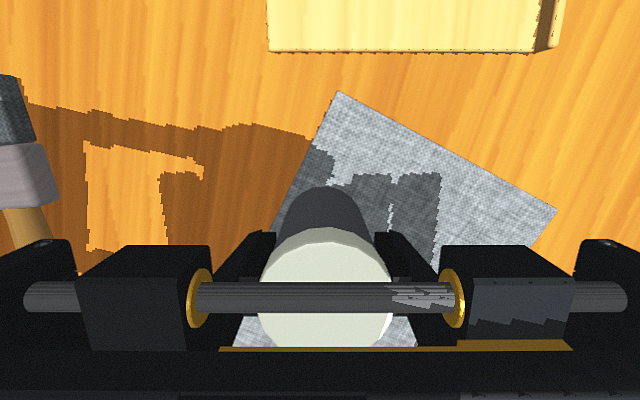

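The jar stands on the mat at (323,270), pressed lightly. I'll release it, rise and look at the jig and mats.

Emit:
{"fn": "carry_out", "kwargs": {
  "targets": [
    [[0,0,0,0,0.4],[0,0,0,0,0.9],[0,0,0,0,0.9],[0,0,0,0,0.9],[0,0,-0.005,0,0.9]]
  ]
}}

```text
time_s: 19.08
position: [0.5097, 0.0521, 0.0724]
eef_rot: [-3.14, -0.0, 1.813]
force: [-0.1, -0.2, -0.9]
grip_width: 0.077
grasp_force: 0.0
```

Emit:
{"fn": "carry_out", "kwargs": {
  "targets": [
    [[0,0,-0.02,0,1],[0,0,-0.035,0,1],[0,0,-0.04,0,1],[0,0,-0.04,0,1],[0,0,-0.04,0,1]]
  ]
}}

```text
time_s: 19.5
position: [0.5098, 0.0519, 0.2498]
eef_rot: [-3.141, -0.0, 1.813]
force: [2.4, -0.1, 0.1]
grip_width: 0.0884
grasp_force: 0.0
```

Emit:
{"fn": "carry_out", "kwargs": {
  "targets": [
    [[0.025,0.013,-0.01,0,1],[0.03,0.013,0,0,1],[0.03,0.013,0,0,1],[0.03,0.013,0,0,1],[0.025,0.013,0,0,1]]
  ]
}}

```text
time_s: 19.92
position: [0.5398, 0.2053, 0.2586]
eef_rot: [3.141, -0.001, 1.813]
force: [0.5, -0.2, -0.5]
grip_width: 0.0881
grasp_force: 0.0
```

Emit:
{"fn": "carry_out", "kwargs": {
  "targets": [
    [[0,0,0,1.1,1],[0,0,0,0,1],[0,0,0,0,1],[0,0,0,0,1],[0,0,0,0,1]]
  ]
}}

```text
time_s: 20.33
position: [0.5397, 0.2021, 0.2579]
eef_rot: [-3.141, 0.0, 1.793]
force: [-0.7, -0.8, 0.0]
grip_width: 0.0877
grasp_force: 0.0
```

```bash
cat > look.py <<'E'
from h import *
import sys
s,p,C=wrist(); print(s["time_s"],np.round(s["position"],4),np.degrees(s["eef_rot"]).round(2))
f=lambda X:[np.round(x,4) for x in cv2.minAreaRect(X[:,:2].astype(np.float32))]
def rep(c,p,C,names):
  for n in names:
    for d in optics.masks_of(p,n)[:2]:
        Q=C[d["mask"]&(p["range_z"]>0)]
        if len(Q)<5: continue
        zt=np.percentile(Q[:,2],97); t=Q[Q[:,2]>zt-.007]
        print(c,n,round(d["conf"],2),zt.round(3),len(t),f(t))
rep("w",p,C,["jig","reel"])
p=optics.get_image("top"); C=cloud(p); rep("t",p,C,["dispenser","flask","jar","jig","repair_mat","parking_mat","driver"])
# white outline on the repair mat
b=p["frame"].astype(int); w=(b.min(2)>140)&(abs(C[...,0]-.526)<.045)&(abs(C[...,1]+.276)<.07)&(C[...,2]<.02)
print("outline",w.sum(),f(C[w]))
E
python3 look.py
```

```text
20.3333 [0.5397 0.2021 0.2579] [-1.7998e+02  1.0000e-02  1.0271e+02]
w jig 0.69 0.036 2344 [array([0.5208, 0.2854]), array([0.0357, 0.0888]), np.float64(12.879)]
w reel 0.95 0.031 822 [array([0.5294, 0.3759]), array([0.0351, 0.0268]), np.float64(12.3006)]
t dispenser 0.72 0.109 44 [array([ 0.5413, -0.0685]), array([0.0164, 0.0179]), np.float64(87.7841)]
t flask 0.77 0.105 59 [array([ 0.5243, -0.0056]), array([0.0232, 0.0207]), np.float64(13.8675)]
t jar 0.57 0.099 261 [array([0.5076, 0.0507]), array([0.0505, 0.0499]), np.float64(44.4455)]
t jig 0.6 0.03 250 [array([0.3589, 0.4974]), array([0.0901, 0.0362]), np.float64(40.3858)]
t jig 0.25 0.109 44 [array([ 0.5413, -0.0685]), array([0.0164, 0.0179]), np.float64(87.7841)]
t repair_mat 0.2 0.109 44 [array([ 0.5413, -0.0685]), array([0.0164, 0.0179]), np.float64(87.7841)]
t parking_mat 0.9 0.009 2020 [array([ 0.5507, -0.0049]), array([0.2491, 0.1692]), np.float64(77.0747)]
t driver 0.65 0.02 118 [array([ 0.6101, -0.0334]), array([0.11  , 0.0166]), np.float64(79.1968)]
t driver 0.25 0.008 3291 [array([ 0.5255, -0.2742]), array([0.1798, 0.2406]), np.float64(7.6991)]
outline 17 [array([ 0.5259, -0.2746]), array([0.0513, 0.1041]), np.float64(8.7073)]
```

Emit:
{"fn": "carry_out", "kwargs": {
  "targets": [
    [[0.0214,0,0.03,0,0.64],[0.0214,0,0.03,0,0.64],[0.0214,0,0.03,0,0.64],[0.0215,0,0.03,0,0.64],[0,0,0.03,0,0.64]]
  ]
}}

```text
time_s: 21.3
position: [0.5204, 0.29, 0.107]
eef_rot: [3.14, -0.002, 1.796]
force: [0.1, 0.7, 0.8]
grip_width: 0.0574
grasp_force: 0.0
```

Emit:
{"fn": "carry_out", "kwargs": {
  "targets": [
    [[0,0,0.02,0,0.64],[0,0,0.01,0,0.64],[0,0,0,0,0.64],[0,0,0,0,0.64],[0,0,0,0,0.64]]
  ]
}}

```text
time_s: 21.72
position: [0.5224, 0.2872, 0.0797]
eef_rot: [3.139, -0.001, 1.793]
force: [0.5, -0.3, 0.3]
grip_width: 0.0564
grasp_force: 0.0
```

Run:
```python
from h import *
s,p,C=wrist(); cv2.imwrite("pics/w4.png",p["frame"])
print(s["time_s"],np.round(s["position"],4),s["force"],s["grip_width"],delta([.5208,.2856,.033],102.8,s))
```

```text
21.7167 [0.5224 0.2872 0.0797] [ 0.49963783 -0.29144543  0.3285955 ] 0.056413736680898344 (array([-0.0012, -0.002 ,  0.0467]), np.float64(-0.05))
```

View pics/w4.png

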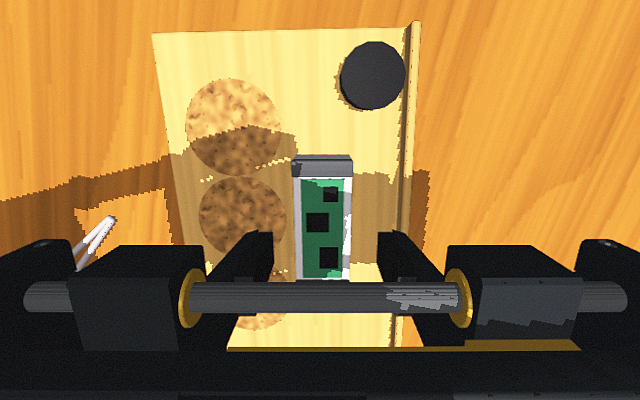

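The jig, at (323,218), is centred between the fingers, which span 272 to 378. The right finger is clear of the lip and the reel is far off at (372,76). Descending.

Emit:
{"fn": "carry_out", "kwargs": {
  "targets": [
    [[0,0,0.015,0,0.64],[0,0,0.015,0,0.64],[0,0,0.01,0,0.64],[0,0,0.004,0,0.64],[0,0,0,0,0.64]]
  ]
}}

```text
time_s: 22.18
position: [0.5207, 0.2864, 0.0336]
eef_rot: [-3.141, 0.0, 1.793]
force: [-0.1, -0.2, 0.7]
grip_width: 0.0562
grasp_force: 0.0
```

Emit:
{"fn": "carry_out", "kwargs": {
  "targets": [
    [[0,0,0,0,0.64],[0,0,0,0,0.3],[0,0,0,0,0],[0,0,0,0,0],[0,0,0,0,0]]
  ]
}}

```text
time_s: 22.6
position: [0.5214, 0.287, 0.0346]
eef_rot: [3.141, -0.0, 1.794]
force: [0.1, 0.2, 2.3]
grip_width: 0.0358
grasp_force: 30.0
```

Emit:
{"fn": "carry_out", "kwargs": {
  "targets": [
    [[0,0,0,0,0],[0,0,0,0,0],[0,0,0,0,0],[0,0,-0.01,0,0],[0,0,-0.02,0,0]]
  ]
}}

```text
time_s: 23.02
position: [0.5182, 0.2853, 0.0612]
eef_rot: [-3.135, 0.002, 1.794]
force: [-1.4, -1.0, -2.0]
grip_width: 0.0356
grasp_force: 30.0
```

Emit:
{"fn": "carry_out", "kwargs": {
  "targets": [
    [[0,0,-0.025,0,0],[0,0,0,0,0],[0,0,0,0,0],[0,0,0,0,0],[0,0,0,0,0]]
  ]
}}

```text
time_s: 23.43
position: [0.5197, 0.2861, 0.0871]
eef_rot: [-3.139, 0.001, 1.794]
force: [-0.4, -0.1, -1.6]
grip_width: 0.0356
grasp_force: 30.0
```

Run:
```python
from h import *
s,p,C=wrist(); cv2.imwrite("pics/w5.png",p["frame"])
print(s["time_s"],np.round(s["position"],4),np.degrees(s["eef_rot"]).round(2),s["grip_width"],s["grasp_force"])
for d in optics.masks_of(p,"jig")[:1]:
    Q=C[d["mask"]&(p["range_z"]>0)]; Q=Q[Q[:,2]>np.percentile(Q[:,2],97)-.008]
    print(d["conf"],Q.mean(0),Q[:,2].std(),cv2.minAreaRect(Q[:,:2].astype(np.float32)))
```

```text
23.4333 [0.5197 0.2861 0.0871] [-1.7983e+02  4.0000e-02  1.0277e+02] 0.03561921486210776 29.99995497521013
0.77 [0.51808039 0.29340174 0.08472559] 0.0026334730707031624 ((0.5197404026985168, 0.2859421372413635), (0.0359797403216362, 0.0890531986951828), 12.890669822692871)
```

View pics/w5.png

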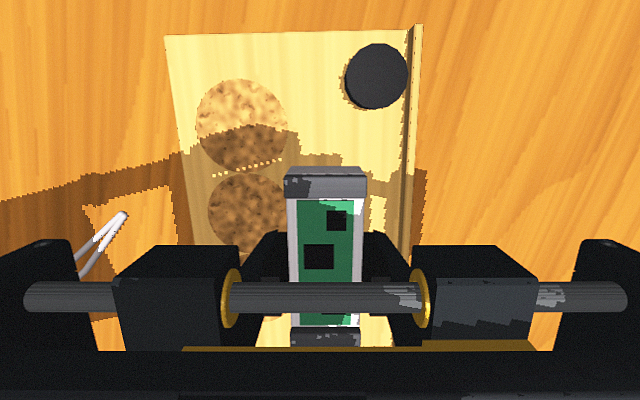

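The jig is gripped level and centred, at (325,255). I'll carry it high over the containers to the outline.

Emit:
{"fn": "carry_out", "kwargs": {
  "targets": [
    [[0,0,-0.02,0,0],[0,0,-0.03,0,0],[0,0,-0.035,0,0],[0,0,-0.025,0,0],[-0.0183,-0.004,0,0,0]]
  ]
}}

```text
time_s: 23.95
position: [0.5245, 0.2717, 0.2051]
eef_rot: [3.131, -0.004, 1.796]
force: [1.8, 0.5, -0.5]
grip_width: 0.0356
grasp_force: 30.0
```

Emit:
{"fn": "carry_out", "kwargs": {
  "targets": [
    [[-0.0365,-0.0079,0,0,0],[-0.0365,-0.0079,0,0,0],[-0.0365,-0.0079,0,0,0],[-0.0365,-0.0079,0,0,0],[-0.0365,-0.0079,0,0,0]]
  ]
}}

```text
time_s: 24.37
position: [0.522, 0.0797, 0.1978]
eef_rot: [-3.14, -0.0, 1.794]
force: [0.4, 0.1, -1.5]
grip_width: 0.0359
grasp_force: 30.0
```

Emit:
{"fn": "carry_out", "kwargs": {
  "targets": [
    [[-0.0365,-0.0079,0,0,0],[-0.0365,-0.0079,0,0,0],[-0.0365,-0.0079,0,0,0],[-0.0365,-0.0079,0,0,0],[-0.0365,-0.0079,0,0,0]]
  ]
}}

```text
time_s: 24.78
position: [0.5238, -0.1071, 0.1979]
eef_rot: [-3.14, -0.001, 1.794]
force: [0.4, -0.7, -2.1]
grip_width: 0.0358
grasp_force: 30.0
```

Emit:
{"fn": "carry_out", "kwargs": {
  "targets": [
    [[-0.0365,-0.0079,0,0,0],[-0.0365,-0.0079,0,0,0],[-0.0365,-0.0079,0,0,0],[-0.0365,-0.0079,0,0,0],[-0.0183,-0.004,0,0,0]]
  ]
}}

```text
time_s: 25.2
position: [0.5256, -0.2774, 0.1978]
eef_rot: [-3.14, 0.001, 1.792]
force: [1.0, 1.3, -1.1]
grip_width: 0.0357
grasp_force: 30.0
```

Emit:
{"fn": "carry_out", "kwargs": {
  "targets": [
    [[0,0,0,5,0],[0,0,0,0,0],[0,0,0,0,0],[0,0,0,0,0],[0,0,0,0,0]]
  ]
}}

```text
time_s: 25.62
position: [0.5263, -0.2726, 0.1985]
eef_rot: [-3.141, -0.001, 1.709]
force: [0.3, -0.1, -1.5]
grip_width: 0.0356
grasp_force: 30.0
```

Run:
```python
from h import *
s,p,C=wrist(); cv2.imwrite("pics/w6.png",p["frame"])
print(s["time_s"],np.round(s["position"],4),np.degrees(s["eef_rot"]).round(2),s["grip_width"],s["grasp_force"],delta([.526,-.2745,.031],97.8,s))
```

```text
25.6167 [ 0.5263 -0.2726  0.1985] [-1.7997e+02 -3.0000e-02  9.7910e+01] 0.03558087707353195 29.999818922951818 (array([-0.002 , -0.0004,  0.1675]), np.float64(0.11))
```

View pics/w6.png

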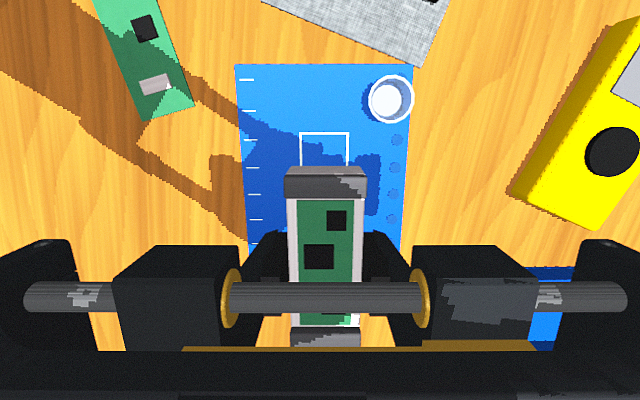

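The outline, with its far end at (300–348,133), lines up with the jig and is parallel to it. The pot at (390,100) is clear. Lowering.

Emit:
{"fn": "carry_out", "kwargs": {
  "targets": [
    [[-0.002,0,0.035,0,0],[0,0,0.035,0,0],[0,0,0.035,0,0],[0,0,0.025,0,0],[0,0,0.015,0,0]]
  ]
}}

```text
time_s: 26.08
position: [0.5246, -0.2734, 0.0503]
eef_rot: [-3.137, -0.003, 1.708]
force: [-1.2, 0.4, -2.3]
grip_width: 0.0356
grasp_force: 30.0
```

Emit:
{"fn": "carry_out", "kwargs": {
  "targets": [
    [[0,0,0.01,0,0],[0,0,0.007,0,0],[0,0,0,0,0],[0,0,0,0,0],[0,0,0.002,0,0]]
  ]
}}

```text
time_s: 26.5
position: [0.5282, -0.2763, 0.0368]
eef_rot: [3.139, 0.002, 1.707]
force: [0.2, -0.1, -2.1]
grip_width: 0.0359
grasp_force: 30.0
```

Emit:
{"fn": "carry_out", "kwargs": {
  "targets": [
    [[0,0,0.002,0,0],[0,0,0.001,0,0],[0,0,0,0,0],[0,0,0,0,0],[0,0,0,0,0]]
  ]
}}

```text
time_s: 26.92
position: [0.5267, -0.2756, 0.0321]
eef_rot: [3.141, 0.0, 1.706]
force: [0.0, -1.1, -2.1]
grip_width: 0.0356
grasp_force: 30.0
```

Emit:
{"fn": "carry_out", "kwargs": {
  "targets": [
    [[0,0,0.001,0,0],[0,0,0.0005,0,0],[0,0,0,0,0],[0,0,0,0,0],[0,0,0,0,0]]
  ]
}}

```text
time_s: 27.33
position: [0.5268, -0.2757, 0.0316]
eef_rot: [3.141, 0.0, 1.706]
force: [-2.0, 1.1, 4.4]
grip_width: 0.036
grasp_force: 30.0
```

Emit:
{"fn": "carry_out", "kwargs": {
  "targets": [
    [[0,0,0,0,0.45],[0,0,0,0,0.64],[0,0,0,0,0.64],[0,0,0,0,0.64],[0,0,0,0,0.64]]
  ]
}}

```text
time_s: 27.75
position: [0.5266, -0.2755, 0.0303]
eef_rot: [-3.142, -0.0, 1.706]
force: [-0.4, 0.6, 0.5]
grip_width: 0.0567
grasp_force: 0.0
```

Emit:
{"fn": "carry_out", "kwargs": {
  "targets": [
    [[0,0,-0.01,0,0.64],[0,0,-0.03,0,0.64],[0,0,-0.04,0,1],[0,0,-0.04,0,1],[0,0,-0.03,0,1]]
  ]
}}

```text
time_s: 28.17
position: [0.5274, -0.2759, 0.1845]
eef_rot: [3.139, 0.002, 1.706]
force: [0.8, -0.1, 1.4]
grip_width: 0.0742
grasp_force: 0.0
```

Emit:
{"fn": "carry_out", "kwargs": {
  "targets": [
    [[-0.03,0,0,0,1],[-0.04,0,0,0,1],[-0.03,0,0,0,1],[0,0,0,0,1],[0,0,0,0,1]]
  ]
}}

```text
time_s: 28.58
position: [0.54, -0.376, 0.181]
eef_rot: [3.141, 0.0, 1.704]
force: [-0.6, 0.5, -0.4]
grip_width: 0.0882
grasp_force: 0.0
```

Run:
```python
from h import *
s,p,C=wrist(); cv2.imwrite("pics/w7.png",p["frame"])
f=lambda X:[np.round(x,4) for x in cv2.minAreaRect(X[:,:2].astype(np.float32))]
print(s["time_s"],np.round(s["position"],4),np.degrees(s["eef_rot"]).round(2))
Q=C[optics.masks_of(p,"jig")[0]["mask"]&(p["range_z"]>0)];Q=Q[Q[:,2]>.02];print("jig",np.percentile(Q[:,2],97),f(Q))
w=(p["frame"].min(2)>120)&(abs(C[...,0]-.526)<.05)&(abs(C[...,1]+.275)<.07)&(C[...,2]<.012)&(p["range_z"]>0); print("outline",w.sum(),f(C[w]))
p=optics.get_image("top");C=cloud(p)
for n in("dispenser","flask","jar","pot","driver"):
  for d in optics.masks_of(p,n)[:1]:
    Q=C[d["mask"]&(p["range_z"]>0)];z=np.percentile(Q[:,2],97);print(n,d["conf"],z.round(3),f(Q[Q[:,2]>z-.007]))
```

```text
28.5833 [ 0.54  -0.376  0.181] [1.7997e+02 1.0000e-02 9.7640e+01]
jig 0.03297497231448375 [array([ 0.5268, -0.2762]), array([0.0358, 0.0892]), np.float64(7.6394)]
outline 1192 [array([ 0.5252, -0.2745]), array([0.0535, 0.1074]), np.float64(7.9237)]
dispenser 0.62 0.109 [array([ 0.5409, -0.0684]), array([0.0163, 0.0174]), np.float64(87.5759)]
flask 0.83 0.104 [array([ 0.524 , -0.0057]), array([0.0219, 0.0213]), np.float64(24.75)]
jar 0.63 0.099 [array([0.5077, 0.0509]), array([0.051 , 0.0518]), np.float64(88.8824)]
pot 0.74 0.033 [array([ 0.5768, -0.1796]), array([0.0399, 0.0404]), np.float64(43.3199)]
driver 0.49 0.022 [array([ 0.6122, -0.0233]), array([0.1299, 0.016 ]), np.float64(78.7034)]
```

View pics/w7.png

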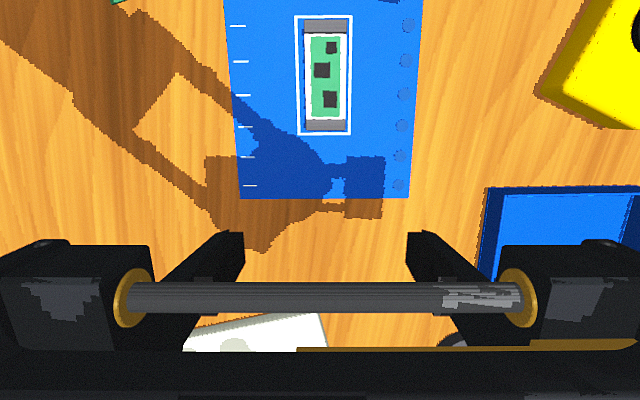

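The jig, at (323,75), lies squarely inside the white outline, about 2 mm off centre. The containers, pot and driver are where they were. Next I'll return the jar.

Emit:
{"fn": "carry_out", "kwargs": {
  "targets": [
    [[0,0,0,-6.26,1],[0.0176,0.0031,0,0,1],[0.0352,0.0061,0,0,1],[0.0352,0.0061,0,0,1],[0.0352,0.0061,0,0,1]]
  ]
}}

```text
time_s: 29.4
position: [0.5307, -0.2485, 0.1804]
eef_rot: [3.141, -0.0, 1.815]
force: [0.4, -0.5, -0.3]
grip_width: 0.0882
grasp_force: 0.0
```

Emit:
{"fn": "carry_out", "kwargs": {
  "targets": [
    [[0.0352,0.0061,0,0,1],[0.0352,0.0061,0,0,1],[0.0352,0.0061,0,0,1],[0.0352,0.0061,0,0,1],[0.0352,0.0061,0,0,1]]
  ]
}}

```text
time_s: 29.82
position: [0.5173, -0.0697, 0.1806]
eef_rot: [3.141, 0.0, 1.816]
force: [1.1, 0.6, -0.0]
grip_width: 0.0883
grasp_force: 0.0
```

Emit:
{"fn": "carry_out", "kwargs": {
  "targets": [
    [[0.0352,0.0061,0,0,1],[0.0352,0.0061,0,0,1],[0.0352,0.0061,0,0,1],[0.0176,0.003,0,0,1],[0,0,0,0,1]]
  ]
}}

```text
time_s: 30.23
position: [0.508, 0.0565, 0.1806]
eef_rot: [3.141, -0.001, 1.82]
force: [-0.8, -0.2, -0.1]
grip_width: 0.0879
grasp_force: 0.0
```

Emit:
{"fn": "carry_out", "kwargs": {
  "targets": [
    [[0,0,0,0,1],[0,0,0,0,1],[0,0,0,0,1]]
  ]
}}

```text
time_s: 30.48
position: [0.5088, 0.052, 0.1804]
eef_rot: [-3.142, 0.0, 1.815]
force: [-0.6, -0.4, -0.2]
grip_width: 0.0881
grasp_force: 0.0
```

Run:
```python
from h import *
s=r.state(); print(np.round(s["position"],4),np.degrees(s["eef_rot"]).round(2),s["grip_width"],delta([.509,.0515,.071],103.9))
```

```text
[0.5088 0.052  0.1804] [-1.8000e+02  2.0000e-02  1.0398e+02] 0.08810519805776275 (array([-0.0004,  0.    ,  0.1094]), np.float64(0.08))
```

Emit:
{"fn": "carry_out", "kwargs": {
  "targets": [
    [[0,0,0.03,0,1],[0,0,0.03,0,1],[0,0,0.03,0,1],[0,0,0.015,0,1],[0,0,0.004,0,1]]
  ]
}}

```text
time_s: 30.9
position: [0.506, 0.0514, 0.0679]
eef_rot: [-3.135, -0.001, 1.814]
force: [-0.6, -1.1, -0.9]
grip_width: 0.0883
grasp_force: 0.0
```

Emit:
{"fn": "carry_out", "kwargs": {
  "targets": [
    [[0,0,0,0,1],[0,0,0,0,0],[0,0,0,0,0],[0,0,0,0,0],[0,0,0,0,0]]
  ]
}}

```text
time_s: 31.32
position: [0.5099, 0.0529, 0.0729]
eef_rot: [3.139, 0.001, 1.816]
force: [-0.2, 0.3, 0.6]
grip_width: 0.0633
grasp_force: 0.0
```

Emit:
{"fn": "carry_out", "kwargs": {
  "targets": [
    [[0,0,0,0,0],[0,0,0,0,0],[0,0,0,0,0],[0,0,0,0,0],[0,0,0,0,0]]
  ]
}}

```text
time_s: 31.73
position: [0.509, 0.053, 0.0721]
eef_rot: [3.141, 0.0, 1.816]
force: [-3.4, -0.4, 6.4]
grip_width: 0.0527
grasp_force: 29.9
```

Emit:
{"fn": "carry_out", "kwargs": {
  "targets": [
    [[0,0,-0.01,0,0],[0,0,-0.025,0,0],[0,0,-0.025,0,0],[0.0178,0.0008,0,0,0],[0.0356,0.0016,0,0,0]]
  ]
}}

```text
time_s: 32.15
position: [0.5005, 0.104, 0.1341]
eef_rot: [3.136, 0.002, 1.812]
force: [-0.1, 0.7, -2.8]
grip_width: 0.0527
grasp_force: 29.9
```

Emit:
{"fn": "carry_out", "kwargs": {
  "targets": [
    [[0.0356,0.0016,0,0,0],[0.0356,0.0016,0,0,0],[0.0356,0.0015,0,0,0],[0.0356,0.0015,0,0,0],[0.0356,0.0015,0,0,0]]
  ]
}}

```text
time_s: 32.57
position: [0.4616, 0.2815, 0.1316]
eef_rot: [-3.142, -0.0, 1.816]
force: [1.4, 0.2, -2.1]
grip_width: 0.0523
grasp_force: 29.9
```

Emit:
{"fn": "carry_out", "kwargs": {
  "targets": [
    [[0.0356,0.0015,0,0,0],[0.0178,0.0008,0,0,0],[0,0,0,0,0],[0,0,0.02,0,0],[0,0,0.02,0,0]]
  ]
}}

```text
time_s: 32.98
position: [0.4528, 0.3331, 0.0926]
eef_rot: [3.138, -0.001, 1.817]
force: [0.6, -0.4, -1.4]
grip_width: 0.0525
grasp_force: 29.9
```

Emit:
{"fn": "carry_out", "kwargs": {
  "targets": [
    [[0,0,0.01,0,0],[0,0,0.005,0,0],[0,0,0,0,0],[0,0,0,0,0],[0,0,0,0,0]]
  ]
}}

```text
time_s: 33.4
position: [0.4523, 0.3321, 0.0769]
eef_rot: [3.141, -0.0, 1.815]
force: [-1.5, 0.2, -2.0]
grip_width: 0.0527
grasp_force: 30.0
```

Run:
```python
from h import *
s=r.state(); print(s["time_s"],np.round(s["position"],4),np.degrees(s["eef_rot"]).round(2),s["grip_width"],s["force"],delta([.452,.3315,.074],103.9))
```

```text
33.4 [0.4523 0.3321 0.0769] [ 1.7994e+02 -1.0000e-02  1.0400e+02] 0.05265277066681876 [-1.47600333  0.15831076 -2.01133739] (array([-0.0005, -0.0005,  0.0029]), np.float64(0.1))
```

Emit:
{"fn": "carry_out", "kwargs": {
  "targets": [
    [[0,0,0.001,0,0],[0,0,0.001,0,0],[0,0,0.0005,0,0],[0,0,0,0,0],[0,0,0,0,0]]
  ]
}}

```text
time_s: 33.82
position: [0.4522, 0.3325, 0.0749]
eef_rot: [3.141, -0.0, 1.816]
force: [-2.2, -1.3, 5.4]
grip_width: 0.0525
grasp_force: 30.0
```

Emit:
{"fn": "carry_out", "kwargs": {
  "targets": [
    [[0,0,0,0,0.65],[0,0,0,0,0.9],[0,0,0,0,0.9],[0,0,0,0,0.9],[0,0,0,0,0.9]]
  ]
}}

```text
time_s: 34.23
position: [0.4516, 0.3322, 0.0737]
eef_rot: [-3.141, 0.0, 1.816]
force: [0.3, -0.6, 0.2]
grip_width: 0.079
grasp_force: 0.0
```

Emit:
{"fn": "carry_out", "kwargs": {
  "targets": [
    [[0,0,-0.01,0,1],[0,0,-0.03,0,1],[0,0,-0.03,0,1],[0,0,-0.03,0,1],[-0.0172,-0.0006,0,0,1]]
  ]
}}

```text
time_s: 34.65
position: [0.4589, 0.3196, 0.182]
eef_rot: [3.129, -0.005, 1.817]
force: [1.5, -0.8, 0.3]
grip_width: 0.0881
grasp_force: 0.0
```

Emit:
{"fn": "carry_out", "kwargs": {
  "targets": [
    [[-0.0344,-0.0013,0,0,1],[-0.0344,-0.0013,0,0,1],[-0.0344,-0.0013,0,0,1],[-0.0344,-0.0013,0,0,1],[-0.0344,-0.0013,0,0,1]]
  ]
}}

```text
time_s: 35.07
position: [0.4909, 0.1456, 0.1749]
eef_rot: [3.14, 0.0, 1.816]
force: [0.4, 0.2, -0.0]
grip_width: 0.0878
grasp_force: 0.0
```

Emit:
{"fn": "carry_out", "kwargs": {
  "targets": [
    [[-0.0344,-0.0013,0,0,1],[-0.0344,-0.0013,0,0,1],[-0.0344,-0.0013,0,0,1],[-0.0344,-0.0013,0,0,1],[-0.0172,-0.0006,0,0,1]]
  ]
}}

```text
time_s: 35.48
position: [0.5233, -0.0079, 0.175]
eef_rot: [3.14, 0.002, 1.814]
force: [0.4, 0.4, 0.4]
grip_width: 0.0882
grasp_force: 0.0
```

Emit:
{"fn": "carry_out", "kwargs": {
  "targets": [
    [[0,0,0,0,1],[0,0,0,0,1],[0,0,0,0,1],[0,0,0,0,1]]
  ]
}}

```text
time_s: 35.82
position: [0.5223, -0.0035, 0.174]
eef_rot: [-3.142, -0.0, 1.817]
force: [-1.1, -0.9, 0.7]
grip_width: 0.0885
grasp_force: 0.0
```

Run:
```python
from h import *
s=r.state(); print(np.round(s["position"],4),np.degrees(s["eef_rot"]).round(2),s["grip_width"],delta([.523,-.0055,.0735],103.9))
```

```text
[ 0.5223 -0.0035  0.174 ] [-1.800e+02 -3.000e-02  1.041e+02] 0.08852393429305819 (array([-2.200e-03,  1.000e-04,  1.005e-01]), np.float64(0.2))
```

Emit:
{"fn": "carry_out", "kwargs": {
  "targets": [
    [[-0.002,0,0.03,0,1],[0,0,0.03,0,1],[0,0,0.025,0,1],[0,0,0.012,0,1],[0,0,0.003,0,1]]
  ]
}}

```text
time_s: 36.23
position: [0.5206, -0.0053, 0.0712]
eef_rot: [-3.136, -0.002, 1.817]
force: [-0.9, 0.7, 0.1]
grip_width: 0.0882
grasp_force: 0.0
```

Emit:
{"fn": "carry_out", "kwargs": {
  "targets": [
    [[0,0,0,0,1],[0,0,0,0,0],[0,0,0,0,0],[0,0,0,0,0],[0,0,0,0,0]]
  ]
}}

```text
time_s: 36.65
position: [0.5242, -0.0066, 0.0753]
eef_rot: [3.139, 0.001, 1.816]
force: [-0.5, -0.4, -0.1]
grip_width: 0.0638
grasp_force: 0.0
```

Emit:
{"fn": "carry_out", "kwargs": {
  "targets": [
    [[0,0,0,0,0],[0,0,0,0,0],[0,0,0,0,0],[0,0,0,0,0],[0,0,0,0,0]]
  ]
}}

```text
time_s: 37.07
position: [0.5232, -0.0066, 0.074]
eef_rot: [3.141, 0.0, 1.816]
force: [-0.0, -0.0, 0.8]
grip_width: 0.0359
grasp_force: 29.9
```

Emit:
{"fn": "carry_out", "kwargs": {
  "targets": [
    [[0,0,-0.01,0,0],[0,0,-0.03,0,0],[0,0,-0.03,0,0],[0,0,-0.03,0,0],[0.0358,0.0013,0,0,0]]
  ]
}}

```text
time_s: 37.48
position: [0.5213, 0.025, 0.1816]
eef_rot: [3.129, 0.006, 1.811]
force: [2.2, 0.9, -0.7]
grip_width: 0.0359
grasp_force: 29.9
```

Emit:
{"fn": "carry_out", "kwargs": {
  "targets": [
    [[0.0358,0.0013,0,0,0],[0.0358,0.0013,0,0,0],[0.0358,0.0013,0,0,0],[0.0358,0.0013,0,0,0],[0.0358,0.0013,0,0,0]]
  ]
}}

```text
time_s: 37.9
position: [0.4778, 0.2052, 0.1746]
eef_rot: [3.141, -0.0, 1.815]
force: [-0.3, 0.1, -0.8]
grip_width: 0.0356
grasp_force: 29.9
```

Emit:
{"fn": "carry_out", "kwargs": {
  "targets": [
    [[0.0358,0.0013,0,0,0],[0.02,0.001,0,0,0],[0.0155,0.0006,0,0,0],[0,0,0,0,0],[0,0,0,0,0]]
  ]
}}

```text
time_s: 38.32
position: [0.4637, 0.2741, 0.1741]
eef_rot: [-3.141, 0.0, 1.818]
force: [0.4, -0.2, -1.7]
grip_width: 0.0356
grasp_force: 29.9
```

Emit:
{"fn": "carry_out", "kwargs": {
  "targets": [
    [[0,0,0,0,0],[0,0,0,0,0],[0,0,0,0,0]]
  ]
}}

```text
time_s: 38.57
position: [0.4644, 0.2726, 0.1739]
eef_rot: [-3.141, 0.0, 1.814]
force: [-0.4, -0.0, -1.8]
grip_width: 0.0358
grasp_force: 29.9
```

Run:
```python
from h import *
s=r.state(); print(s["time_s"],np.round(s["position"],4),np.degrees(s["eef_rot"]).round(2),s["grip_width"],s["force"],delta([.4645,.2743,.077],103.9))
s,p,C=wrist(); cv2.imwrite("pics/w8.png",p["frame"])
```

```text
38.5667 [0.4644 0.2726 0.1739] [-1.7999e+02  1.0000e-02  1.0395e+02] 0.035813025593459336 [-0.41712979 -0.04295281 -1.82753179] (array([0.0016, 0.0006, 0.0969]), np.float64(0.05))
```

View pics/w8.png

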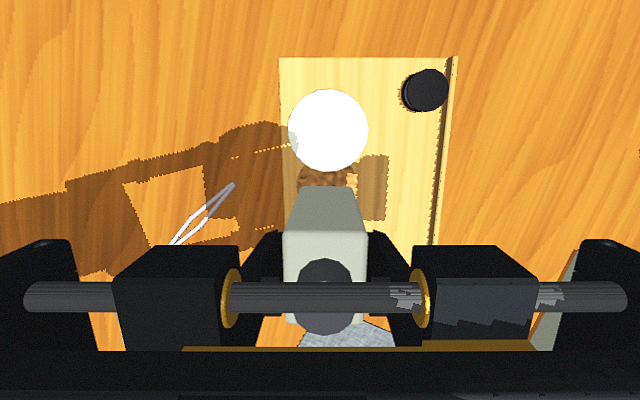

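The jar stands on the stand at (328,130), and the flask is held upright at (325,240). Lowering the flask.

Emit:
{"fn": "carry_out", "kwargs": {
  "targets": [
    [[0.001,0,0.03,0,0],[0,0,0.03,0,0],[0,0,0.02,0,0],[0,0,0.01,0,0],[0,0,0.004,0,0]]
  ]
}}

```text
time_s: 39.03
position: [0.4627, 0.2733, 0.0778]
eef_rot: [-3.138, 0.001, 1.815]
force: [-0.8, 0.4, -1.2]
grip_width: 0.0357
grasp_force: 29.9
```

Emit:
{"fn": "carry_out", "kwargs": {
  "targets": [
    [[0,0,0.001,0,0],[0,0,0.001,0,0],[0,0,0.001,0,0],[0,0,0,0,0],[0,0,0,0,0]]
  ]
}}

```text
time_s: 39.45
position: [0.4646, 0.275, 0.078]
eef_rot: [3.14, -0.0, 1.816]
force: [0.4, 0.4, -0.7]
grip_width: 0.0357
grasp_force: 29.9
```

Emit:
{"fn": "carry_out", "kwargs": {
  "targets": [
    [[0,0,0,0,0],[0,0,0,0,0],[0,0,0,0,0]]
  ]
}}

```text
time_s: 39.7
position: [0.464, 0.2747, 0.0772]
eef_rot: [3.141, -0.0, 1.816]
force: [0.5, -0.2, -1.0]
grip_width: 0.0357
grasp_force: 29.9
```

Emit:
{"fn": "carry_out", "kwargs": {
  "targets": [
    [[0,0,0.001,0,0],[0,0,0,0,0],[0,0,0,0,0.3],[0,0,0,0,0.8],[0,0,0,0,0.8]]
  ]
}}

```text
time_s: 40.12
position: [0.4642, 0.2748, 0.0762]
eef_rot: [3.141, -0.0, 1.816]
force: [-0.5, -1.1, -0.1]
grip_width: 0.047
grasp_force: 0.0
```

Emit:
{"fn": "carry_out", "kwargs": {
  "targets": [
    [[0,0,0,0,0.8],[0,0,0,0,0.8],[0,0,-0.01,0,0.8],[0,0,-0.03,0,1],[0,0,-0.03,0,1]]
  ]
}}

```text
time_s: 40.53
position: [0.4624, 0.2738, 0.1454]
eef_rot: [-3.137, 0.001, 1.816]
force: [0.8, 0.5, -0.7]
grip_width: 0.0798
grasp_force: 0.0
```

Emit:
{"fn": "carry_out", "kwargs": {
  "targets": [
    [[0,0,-0.03,0,1],[-0.0352,-0.0009,0,0,1],[-0.0352,-0.0009,0,0,1],[-0.0352,-0.0009,0,0,1],[-0.0352,-0.0009,0,0,1]]
  ]
}}

```text
time_s: 40.95
position: [0.4949, 0.1361, 0.1772]
eef_rot: [3.14, 0.0, 1.817]
force: [-0.0, 0.2, -0.8]
grip_width: 0.0881
grasp_force: 0.0
```

Emit:
{"fn": "carry_out", "kwargs": {
  "targets": [
    [[-0.0352,-0.0009,0,0,1],[-0.0352,-0.0009,0,0,1],[-0.0352,-0.0009,0,0,1],[-0.0352,-0.0009,0,0,1],[-0.0352,-0.0009,0,0,1]]
  ]
}}

```text
time_s: 41.37
position: [0.533, -0.0365, 0.1768]
eef_rot: [3.141, 0.0, 1.816]
force: [0.4, -0.2, -1.1]
grip_width: 0.0885
grasp_force: 0.0
```

Emit:
{"fn": "carry_out", "kwargs": {
  "targets": [
    [[-0.02,-0.0003,0,0,1],[-0.0148,-0.0003,0,0,1],[0,0,0,0,1],[0,0,0,0,1],[0,0,0,0,1]]
  ]
}}

```text
time_s: 41.78
position: [0.5404, -0.068, 0.1761]
eef_rot: [-3.142, -0.001, 1.816]
force: [0.9, -0.4, 0.1]
grip_width: 0.088
grasp_force: 0.0
```

Emit:
{"fn": "carry_out", "kwargs": {
  "targets": [
    [[0,0,0,0,1],[0,0,0,0,1],[0,0,0,0,1]]
  ]
}}

```text
time_s: 42.03
position: [0.5405, -0.0677, 0.1759]
eef_rot: [-3.142, -0.0, 1.817]
force: [-0.3, -0.1, -0.4]
grip_width: 0.0879
grasp_force: 0.0
```

Run:
```python
from h import *
s=r.state(); print(np.round(s["position"],4),np.degrees(s["eef_rot"]).round(2),s["grip_width"],delta([.5407,-.0688,.074],103.9))
```

```text
[ 0.5405 -0.0677  0.1759] [-1.8000e+02 -1.0000e-02  1.0411e+02] 0.0878770315943304 (array([-1.200e-03, -1.000e-04,  1.019e-01]), np.float64(0.21))
```

Emit:
{"fn": "carry_out", "kwargs": {
  "targets": [
    [[-0.001,0,0.03,0,1],[0,0,0.03,0,1],[0,0,0.025,0,1],[0,0,0.013,0,1],[0,0,0.003,0,1]]
  ]
}}

```text
time_s: 42.45
position: [0.5382, -0.0685, 0.0716]
eef_rot: [-3.136, -0.003, 1.817]
force: [-0.2, 0.4, -0.4]
grip_width: 0.0881
grasp_force: 0.0
```

Emit:
{"fn": "carry_out", "kwargs": {
  "targets": [
    [[0,0,0,0,1],[0,0,0,0,0],[0,0,0,0,0],[0,0,0,0,0],[0,0,0,0,0]]
  ]
}}

```text
time_s: 42.87
position: [0.5419, -0.0697, 0.0763]
eef_rot: [3.139, 0.001, 1.816]
force: [0.8, -0.2, 0.0]
grip_width: 0.0638
grasp_force: 0.0
```

Emit:
{"fn": "carry_out", "kwargs": {
  "targets": [
    [[0,0,0,0,0],[0,0,0,0,0],[0,0,0,0,0],[0,0,0,0,0],[0,0,0,0,0]]
  ]
}}

```text
time_s: 43.28
position: [0.541, -0.0696, 0.075]
eef_rot: [3.141, 0.0, 1.816]
force: [-0.1, 0.0, 1.5]
grip_width: 0.0369
grasp_force: 30.0
```

Emit:
{"fn": "carry_out", "kwargs": {
  "targets": [
    [[0,0,-0.01,0,0],[0,0,-0.03,0,0],[0,0,-0.03,0,0],[0,0,-0.03,0,0],[0.0358,0.0014,0,0,0]]
  ]
}}

```text
time_s: 43.7
position: [0.5393, -0.0387, 0.1828]
eef_rot: [3.129, 0.007, 1.812]
force: [2.2, 0.3, -0.6]
grip_width: 0.0374
grasp_force: 30.0
```

Emit:
{"fn": "carry_out", "kwargs": {
  "targets": [
    [[0.0358,0.0014,0,0,0],[0.0358,0.0014,0,0,0],[0.0358,0.0014,0,0,0],[0.0358,0.0014,0,0,0],[0.0358,0.0014,0,0,0]]
  ]
}}

```text
time_s: 44.12
position: [0.4962, 0.1422, 0.1755]
eef_rot: [3.141, 0.0, 1.815]
force: [0.2, 0.8, -0.9]
grip_width: 0.0374
grasp_force: 30.0
```

Emit:
{"fn": "carry_out", "kwargs": {
  "targets": [
    [[0.0358,0.0014,0,0,0],[0.02,0.0006,0,0,0],[0.016,0.0006,0,0,0],[0,0,0,0,0],[0,0,0,0,0]]
  ]
}}

```text
time_s: 44.53
position: [0.4817, 0.2116, 0.1751]
eef_rot: [-3.141, 0.0, 1.818]
force: [-0.5, 0.9, -0.9]
grip_width: 0.0372
grasp_force: 30.0
```

Emit:
{"fn": "carry_out", "kwargs": {
  "targets": [
    [[0,0,0,0,0],[0,0,0,0,0],[0,0,0,0,0]]
  ]
}}

```text
time_s: 44.78
position: [0.4823, 0.2101, 0.1749]
eef_rot: [-3.141, 0.0, 1.814]
force: [-0.2, 1.4, -1.3]
grip_width: 0.0373
grasp_force: 30.0
```

Run:
```python
from h import *
s=r.state(); print(s["time_s"],np.round(s["position"],4),np.degrees(s["eef_rot"]).round(2),s["grip_width"],s["force"],delta([.482,.212,.0775],103.9))
s,p,C=wrist(); cv2.imwrite("pics/w9.png",p["frame"])
```

```text
44.7833 [0.4823 0.2101 0.1749] [-1.7999e+02  1.0000e-02  1.0395e+02] 0.03726696055848581 [-0.21271278  1.35555986 -1.29213647] (array([0.0019, 0.0002, 0.0974]), np.float64(0.05))
```

View pics/w9.png

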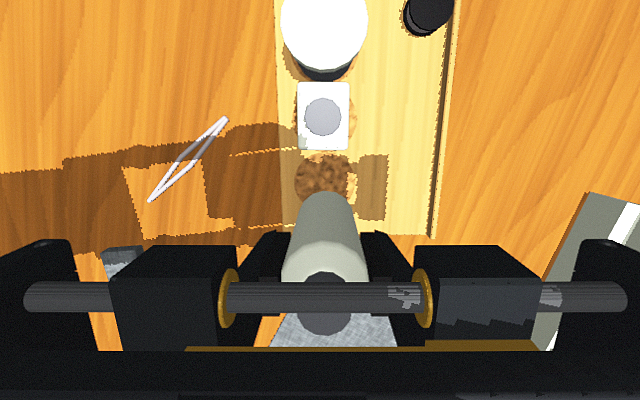

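The flask (323,115) and jar (325,30) stand in line on the stand, and the dispenser is held upright at (325,240) behind its cork disc. Lowering it.

Emit:
{"fn": "carry_out", "kwargs": {
  "targets": [
    [[0.001,0,0.03,0,0],[0,0,0.03,0,0],[0,0,0.02,0,0],[0,0,0.01,0,0],[0,0,0.004,0,0]]
  ]
}}

```text
time_s: 45.25
position: [0.4805, 0.211, 0.0788]
eef_rot: [-3.138, 0.001, 1.815]
force: [-0.7, -0.6, -1.2]
grip_width: 0.0369
grasp_force: 30.0
```

Emit:
{"fn": "carry_out", "kwargs": {
  "targets": [
    [[0,0,0.001,0,0],[0,0,0.001,0,0],[0,0,0,0,0],[0,0,0,0,0],[0,0,0,0,0]]
  ]
}}

```text
time_s: 45.67
position: [0.4827, 0.2124, 0.0801]
eef_rot: [3.139, -0.0, 1.816]
force: [0.6, -0.2, -1.8]
grip_width: 0.0367
grasp_force: 30.0
```

Emit:
{"fn": "carry_out", "kwargs": {
  "targets": [
    [[0,0,0.001,0,0],[0,0,0,0,0],[0,0,0,0,0],[0,0,0,0,0]]
  ]
}}

```text
time_s: 46.0
position: [0.4819, 0.2121, 0.0781]
eef_rot: [3.141, -0.0, 1.816]
force: [0.1, 0.5, -0.6]
grip_width: 0.0367
grasp_force: 30.0
```

Emit:
{"fn": "carry_out", "kwargs": {
  "targets": [
    [[0,0,0.001,0,0],[0,0,0,0,0],[0,0,0,0,0.3],[0,0,0,0,0.8],[0,0,0,0,0.8]]
  ]
}}

```text
time_s: 46.42
position: [0.4822, 0.2122, 0.0772]
eef_rot: [3.141, -0.0, 1.816]
force: [0.2, 0.0, -0.4]
grip_width: 0.0482
grasp_force: 0.0
```

Emit:
{"fn": "carry_out", "kwargs": {
  "targets": [
    [[0,0,0,0,0.8],[0,0,0,0,0.8],[0,0,-0.01,0,0.8],[0,0,-0.03,0,1],[0,0,-0.03,0,1]]
  ]
}}

```text
time_s: 46.83
position: [0.4803, 0.2115, 0.1464]
eef_rot: [-3.137, 0.001, 1.816]
force: [0.3, 0.5, 0.2]
grip_width: 0.0814
grasp_force: 0.0
```

Emit:
{"fn": "carry_out", "kwargs": {
  "targets": [
    [[0,0,-0.03,0,1],[0,0,-0.03,0,1],[-0.03,0,-0.02,0,1],[-0.035,0,0,0,1],[-0.035,0,0,0,1]]
  ]
}}

```text
time_s: 47.25
position: [0.5076, 0.1149, 0.2304]
eef_rot: [3.136, 0.0, 1.818]
force: [0.1, 0.7, -0.9]
grip_width: 0.0879
grasp_force: 0.0
```

Emit:
{"fn": "carry_out", "kwargs": {
  "targets": [
    [[-0.03,0,0,0,1],[0,0,0,0,1],[0,0,0,0,1],[0,0,0,0,1],[0,0,0,0,1]]
  ]
}}

```text
time_s: 47.67
position: [0.5131, 0.0869, 0.227]
eef_rot: [-3.142, -0.001, 1.816]
force: [0.6, -0.1, -0.1]
grip_width: 0.0886
grasp_force: 0.0
```

Run:
```python
from h import *
f=lambda X:[np.round(x,4) for x in cv2.minAreaRect(X[:,:2].astype(np.float32))]
s,p,C=wrist(); cv2.imwrite("pics/w10.png",p["frame"])
print(s["time_s"],s["position"],s["force"])
def rep(c,p,C):
  for n in("dispenser","flask","jar","jig","reel","pot","driver"):
    for d in optics.masks_of(p,n)[:1]:
      Q=C[d["mask"]&(p["range_z"]>0)]
      if len(Q)<9: continue
      z=np.percentile(Q[:,2],97);print(c,n,round(d["conf"],2),z.round(3),f(Q[Q[:,2]>z-.007]))
rep("w",p,C); p=optics.get_image("top"); rep("t",p,cloud(p))
```

```text
47.6667 [0.51308808 0.08686401 0.22698992] [ 0.64761411 -0.09490733 -0.06630605]
w dispenser 0.94 0.112 [array([0.4818, 0.2124]), array([0.0191, 0.0195]), np.float64(14.4713)]
w flask 0.73 0.039 [array([0.47  , 0.2532]), array([0.0332, 0.0016]), np.float64(14.1975)]
w driver 0.81 0.019 [array([ 0.6133, -0.0145]), array([0.1496, 0.0154]), np.float64(78.2742)]
t flask 0.63 0.108 [array([0.4651, 0.2759]), array([0.0217, 0.022 ]), np.float64(0.0953)]
t jar 0.63 0.102 [array([0.4506, 0.3294]), array([0.0514, 0.051 ]), np.float64(89.6638)]
t jig 0.91 0.033 [array([ 0.5271, -0.2758]), array([0.0357, 0.0916]), np.float64(8.3857)]
t pot 0.69 0.035 [array([ 0.5773, -0.1806]), array([0.0404, 0.0418]), np.float64(86.359)]
t driver 0.56 0.022 [array([ 0.6059, -0.0506]), array([0.0755, 0.0162]), np.float64(76.7159)]
```

View pics/w10.png

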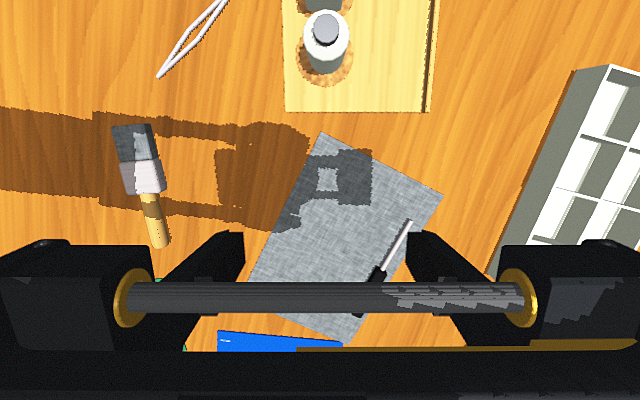

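All the containers are back within about 3 mm of their starting spots. The dispenser is upright on its disc at (325,40), the jig is in the outline, and the arm is clear.

```bash
python3 -c "
from station import r
print(r.finish_job())"
```

```text
the job is handed in; nothing more can be done
None
```

The job is handed in: by the last camera check, the jig lies in the outline about 2 mm off centre, and all three containers are upright on the stand within about 3 mm of where they started; the verdict was not shown.

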